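# Make up the lock kit and the hinge kit

### The arm

A 6-joint arm with a two-finger parallel gripper is mounted at the origin on a cart in front of the work surface, level with it; the furniture and walls round the work are solid. World frame = base frame: x ahead of the robot, y to its left, z up, the work surface at z = 0. Lengths are in m, angles in rad, forces in N, time in s.
With the tool pointing down it reaches from about 0.25 to 0.725 m from the base axis. Payload 4 kg.
Tool frame: the origin (TCP) lies midway between the tips of the shut fingers; the grasp point (between the pads) lies 19 mm behind it; z points along the fingers, y is the line along which they close (so a half turn about z gives the same grasp; the last joint's range is limited). The gripper opens to 85 mm and grips with 20 to 120 N. Pads are 22 mm wide; open, the fingers measure 114 mm over their backs; the gripper's body (76 mm by 85 mm) begins 54 mm behind the grasp point. The pads swing forward as they close: fully open they stand 13 mm farther back than shut.
Start: joints at [1.145, 0.241, 0.005, 1.335, 0, 1.571], TCP at [0.207, 0.455, 0.231] pointing down, gripper open.
Joint ranges: [-2.72, 2.72], [-1.05, 1.87], [-1.09, 1.28], [-1.99, 2.15], [-1.42, 1.44], [-3.14, 3.14]. Speed limits (rad/s): [2.79, 2.79, 3.14, 3.14, 3.14, 3.14].

### API

Orientations are given as a unit quaternion [x, y, z, w].
In Python, from workcell import get_obs, camera, job_done, silhouettes gives the robot as it stands. The module is installed in compiled form; this text tells all that it offers.
- The arm moves only by the tool drive_tool, never from a script. Its argument "increments" is a list of rows, each a list of 3 entries, a list of its own where there are three numbers: the shift along the world's x, y, z in mm, then the turn, a rotation vector about the world's x, y, z in degrees, then the opening, from 0 (shut) to 1 (fully open). A call has 1 to 8 rows; each row shifts and turns the commanded pose from where the row before left it; what a row does not reach is not made up. A row lasts 1/12 s, in which the tool goes at most 41.7 mm and 7.16 degrees, less where a joint would pass 70% of its speed; a pose out of reach is approached as far as the arm can. A call is refused whole if a number of a shift passes 41.7 or a number of a turn 7.16, either way. A call with a gripper value outside its range is refused whole. The fingers move at their own pace and stop on an object; the grip force is fixed at half the most. Time passes only in rows, so rows that do not move let the fingers close. It gives the time, the measured TCP pose, the force, the opening and the grip force at its end, in the units of the state.
- get_obs(): the state, without advancing time (a new reading comes with each control period).
- camera(name): name is "side" or "top" or "wrist"; returns a dict with "image" (420x560x3 uint8, red, green, blue), "K" (3x3 intrinsics, pixels), "view" (4x4, takes a point from world to camera coordinates). Camera axes: x right, y down, z forward; pixel columns grow to the right and rows downward; lengths in m; the calibration is good to about 2 mm. A picture is of the moment at which its call begins. There is no depth.
- job_done(): hands the job in; it is judged then, once.
Trained networks look in a picture, given as the dict that the camera call returned (one of the last four; its "shot" number tells which), for a name from the list of things; names that differ only in an ending like _2 or _b are one class to them, and where a whole thing is asked for, a point or a joint stands for the part that bears it (a point fixed in the world has none). Each returns a list of dicts, best first, with "conf" (0 to 1); they miss things now and then, are a little off and sometimes report something else, mostly with a low value. They report only what shows in the picture. A call takes as long as a camera call. They do not tell look-alikes from the thing itself.
- silhouettes(query, picture): "region" (420x560 bool, what is visible of it) and "bbox" ([left, top, right, bottom] in pixels, round what is visible of it).
The state is a dict: "clock": time; "joint_pos": joint angles; "joint_vel": joint speeds; "tau": joint torques, N m; "eef_pos": TCP position; "tool_rot": TCP orientation; "ft_force": force on the tool from outside, world axes, zero at the start; "ft_torque": the same for the moment, N m; "grip_width": finger opening in m; "grasp_force": force on a finger pad.
Only numpy, scipy, OpenCV 4.12 (cv2) and the standard library are available. Lean on these libraries where they do the work, as an engineer would, in place of code of your own. Each camera call takes 0.05 s, during which the arm holds its last target. There are 200 camera calls.

### The job

Two door jobs go out today, so make up their tool kits from the bench. In the tray with the round bored pocket, the lock kit, lay the narrow chisel and the hex-key set and stand the hole saw, shank up; in the other tray, the hinge kit, lay the wide chisel and the cross-tip screwdriver. Seat each tool fully down in its own pocket, and leave the wooden block and the tape measure where they are.

Things in the scene. Friction and masses are not known exactly. Their poses are not given: they have to be found in the camera images.
- lock_tray: Fixed tray of pale battens on a dark base, with one round pocket; mm: 282 (x) x 140 (y) x 16 high, long side about along world x, left or right on the bench. Origin: underside centre. Pocket floors at z 6, rims 16. A finger groove down to z 6 crosses it at x -85..-30. Pockets, centre (x, y): chisel 256 x 42 at (0, 37); hex keys 117 x 52 at (-58.5, -32); hole saw, round, 60 across, at (70.5, -27).
- hinge_tray: Fixed tray of pale battens on a dark base, with two long pockets only; mm: 282 (x) x 140 (y) x 16 high, long side about along world x, left or right on the bench. Origin: underside centre. Pocket floors at z 6, rims 16. A finger groove down to z 6 crosses it at x -85..-30. Pockets, centre (x, y): chisel 256 x 42 at (0, 37); screwdriver, shorter, 226 x 44 at (0, -32).
- wide_chisel: The wide chisel: blade 18 mm wide, ochre handle; lying along its y, 240 mm long, 0.2 kg. Grip the handle near y +50: it runs from y +7 to +117, 27 wide, 25 high; flat steel blade, 8 to 12 above the surface, to y -113. Origin: middle of its length, at the handle's underside (z 0 on the bench). Lies handle towards the robot; fits its pocket either way round.
- narrow_chisel: The narrow chisel: blade 10 mm wide, dark red handle; lying along its y, 240 mm long, 0.2 kg. Grip the handle near y +50: it runs from y +7 to +117, 27 wide, 25 high; flat steel blade, 8 to 12 above the surface, to y -113. Origin: middle of its length, at the handle's underside (z 0 on the bench). Lies handle towards the robot; fits its pocket either way round.
- screwdriver: Cross-tip screwdriver, lime and black handle, lying along its y, 209 mm long, 0.12 kg. Grip the handle near y +55: it runs from y +22 to +102, 28 wide, 29 high; thin steel blade to y -103. Origin: middle of its length, at the underside (z 0 on the bench). Lies handle towards the robot; fits its pocket either way round.
- hole_saw: Hole saw standing on its teeth: black cup of 51 diameter and 42 high, on top of it an upright steel hex shank 12 across (its x or y), from 42 to 82 above the underside; grip it by the shank. Origin: centre of its underside. 0.16 kg.
- hex_keys: Folding hex-key set in a lime holder, a flat-sided bar 96 long (its y), 36 wide (its x) and 30 high, lying; grip across the 36 at the middle. Origin: centre of its underside. 0.19 kg.
- wood_block: Loose oak-coloured wooden offcut block, 44 x 62 x 44 high, near the front of the bench among the tools; not part of a kit, to be left where it is. Origin: centre of its underside.
- tape_measure: Loose tape measure with a yellow and black case, about 43 x 100 x 67 high, standing near the front of the bench among the tools; not part of a kit, to be left where it is. Origin: 19 below the bench top under its case.
There are look-alikes about, which are no part of the job. Leave any purple look-alike of the hole_saw alone.

How it is judged:
At the end, for the whole second after the job is handed in: Each tool at rest in its own pocket of its own tray: within 15 mm along and 12 mm across of the pocket centre, underside within 4 mm of the pocket floor, within 0.08 rad of level (hole saw upright), chisels, screwdriver and hex keys within 0.2 rad of the tray's length, either way round (x of narrow_chisel in the frame of lock_tray between -0.015 and 0.015 m and y of narrow_chisel in the frame of lock_tray between 0.025 and 0.049 m and z of narrow_chisel in the frame of lock_tray between 0.002 and 0.01 m and angle between each of narrow_chisel, hex_keys, hole_saw, wide_chisel, screwdriver's own z axis and vertical below 0.08 rad and linear speed of each of narrow_chisel, hex_keys, hole_saw, wide_chisel, screwdriver below 0.02 m/s and angle between the y axis of each of narrow_chisel, hex_keys and the x axis of lock_tray, either way round below 0.2 rad and x of hex_keys in the frame of lock_tray between -0.0735 and -0.0435 m and y of hex_keys in the frame of lock_tray between -0.044 and -0.02 m and z of hex_keys in the frame of lock_tray between 0.002 and 0.01 m and x of hole_saw in the frame of lock_tray between 0.0555 and 0.0855 m and y of hole_saw in the frame of lock_tray between -0.039 and -0.015 m and z of hole_saw in the frame of lock_tray between 0.002 and 0.01 m and x of wide_chisel in the frame of hinge_tray between -0.015 and 0.015 m and y of wide_chisel in the frame of hinge_tray between 0.025 and 0.049 m and z of wide_chisel in the frame of hinge_tray between 0.002 and 0.01 m and angle between the y axis of each of wide_chisel, screwdriver and the x axis of hinge_tray, either way round below 0.2 rad and x of screwdriver in the frame of hinge_tray between -0.015 and 0.015 m and y of screwdriver in the frame of hinge_tray between -0.044 and -0.02 m and z of screwdriver in the frame of hinge_tray between 0.002 and 0.01 m); the robot touches nothing.
It fails at once if the wooden block or the tape measure was moved by more than 20 mm (distance of any of wood_block, tape_measure from where it was at the start of the episode above 0.02 m).
It also fails if it takes over 125 s, if anything falls off the work surface, if the arm or the gripper's body presses on something with over 40 N, if the wrist force passes 120 N, or if a joint passes its speed limit or range.

## Working session

There is one attempt and no reset: what is moved stays moved. The work goes in short steps, Python scripts to look and compute and a tool call to move; the robot and the scene stay as the last step left them, time stands still between calls to the robot, and variables do not carry over. Pictures are saved under pics/ and viewed, at most 17 in all, crops included, and the job is handed in when it is done.

Besides the shell and the picture viewer there is one more tool, called after ">>>" by a JSON object that holds its "name" and its "arguments", one argument or row to a line. drive_tool: Moves the arm, as the interface text tells. Its arguments: {"type":"object","properties":{"increments":{"type":"array"}},"required":["increments"]}

```bash
mkdir -p pics
cat > h.py <<'E'
import numpy as np, cv2
from workcell import get_obs, camera, job_done, silhouettes
def w(p,uv,z=0.):
    R=p["view"][:3,:3];t=p["view"][:3,3]
    d=R.T@np.linalg.inv(p["K"])@np.array([uv[0],uv[1],1.]);c=-R.T@t
    return c+d*(z-c[2])/d[2]
def px(p,X):
    q=p["view"][:3,:3]@np.asarray(X,float)+p["view"][:3,3];q=p["K"]@q;return q[:2]/q[2]
def save(p,n): cv2.imwrite("pics/"+n+".png",p["image"][:,:,::-1])
NAMES=["lock_tray","hinge_tray","wide_chisel","narrow_chisel","screwdriver","hole_saw","hex_keys","wood_block","tape_measure"]
E
python3 - <<'E'
from h import *
o=get_obs();print(o["clock"],o["eef_pos"],o["tool_rot"],o["grip_width"])
for c in ["top","side"]:
    p=camera(c);save(p,c+"0")
    print(c,(-p["view"][:3,:3].T@p["view"][:3,3]).round(3))
    for n in NAMES:
        for s in silhouettes(n,p)[:3]:
            ys,xs=np.nonzero(s["region"]);r=cv2.minAreaRect(np.c_[xs,ys].astype(np.float32))
            print(n,round(s["conf"],2),[int(v) for v in s["bbox"]],[np.round(a,1) for a in r],w(p,r[0])[:2].round(3))
E
```

```text
0.0 [0.20624332 0.4547601  0.23038806] [ 2.11284130e-01  9.77424099e-01 -1.04697140e-03 -2.25350376e-04] 0.08524397948534447
top [0.4   0.    1.107]
lock_tray 0.83 [377, 158, 429, 256] [array([400.8, 207.8]), array([98.5, 50.5]), np.float64(87.5)] [ 0.533 -0.343]
hinge_tray 0.77 [132, 175, 191, 277] [array([163.2, 227.3]), array([ 51.3, 100. ]), np.float64(4.9)] [0.493 0.345]
wide_chisel 0.65 [327, 163, 343, 243] [array([334.1, 201.4]), array([10.3, 81.8]), np.float64(5.2)] [ 0.556 -0.151]
narrow_chisel 0.94 [216, 165, 240, 245] [array([228.1, 205.1]), array([11.7, 81.7]), np.float64(9.5)] [0.553 0.157]
screwdriver 0.98 [281, 177, 291, 244] [array([282.8, 209.1]), array([68.2, 10.4]), np.float64(85.2)] [ 0.538 -0.002]
hole_saw 0.76 [246, 206, 262, 222] [array([252.4, 214.8]), array([18.8, 17. ]), np.float64(63.4)] [0.523 0.086]
hole_saw 0.53 [248, 178, 265, 194] [array([255. , 185.5]), array([17., 16.]), np.float64(90.0)] [0.609 0.077]
hex_keys 0.84 [303, 156, 316, 192] [array([310., 176.]), array([32., 12.]), np.float64(90.0)] [ 0.633 -0.084]
wood_block 0.87 [238, 233, 263, 250] [ar
[... 639 characters left out ...]
at64(90.0)] [0.603 0.021]
narrow_chisel 0.59 [229, 245, 334, 265] [array([282.7, 251.4]), array([105.5,  14.3]), np.float64(4.4)] [0.547 0.14 ]
screwdriver 0.98 [245, 207, 323, 221] [array([284., 214.]), array([14., 80.]), np.float64(90.0)] [ 0.536 -0.028]
hole_saw 0.89 [251, 210, 268, 241] [array([257.5, 224. ]), array([34., 19.]), np.float64(90.0)] [0.604 0.021]
hole_saw 0.6 [282, 208, 302, 244] [array([293. , 225.5]), array([33., 20.]), np.float64(90.0)] [0.516 0.029]
hex_keys 0.96 [232, 192, 265, 208] [array([248.5, 198.9]), array([37.1, 15.3]), np.float64(2.0)] [ 0.63  -0.111]
wood_block 0.94 [317, 217, 339, 244] [array([328. , 231.5]), array([29., 22.]), np.float64(90.0)] [0.432 0.059]
```

Run:
```python
import cv2
a=cv2.imread("pics/top0.png")[130:300,110:450];cv2.imwrite("pics/top0c.png",cv2.resize(a,(800,400),interpolation=cv2.INTER_CUBIC))
a=cv2.imread("pics/side0.png")[140:350,200:420];cv2.imwrite("pics/side0c.png",cv2.resize(a,(628,600),interpolation=cv2.INTER_CUBIC))
```

```text
(no output)
```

View pics/top0c.png

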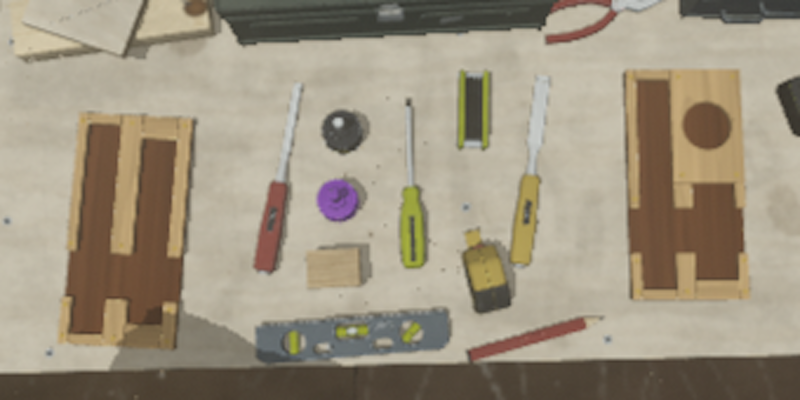

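View pics/side0c.png

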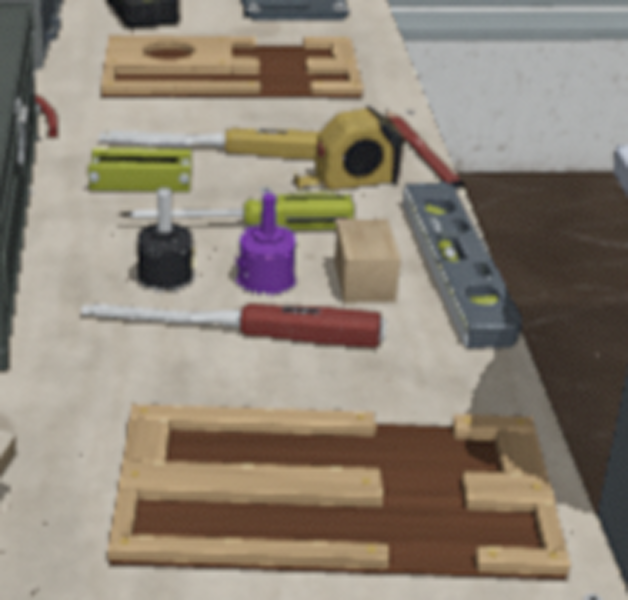

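The top crop is clear. The hinge tray with two long pockets is on the left (full-frame ~(163,227)). The lock tray with the round pocket is on the right (~(401,208)). Both finger grooves are on the robot side.

- **Hole saw candidates:** black at (255,185) and purple at (252,215). The black one fits the description; the purple one is the look-alike. Both crops show this enlarged.
- **Chisels:** the dark red handle at (228,205) is the narrow one. The ochre handle at (334,201) is the wide one.

```bash
cat >> h.py <<'E'
from scipy.optimize import minimize
def box(x0,x1,y0,y1,z0,z1): return np.array([[x,y,z] for x in(x0,x1) for y in(y0,y1) for z in(z0,z1)])/1000
def cyl(r,z0,z1): return np.array([[r*np.cos(a),r*np.sin(a),z] for a in np.linspace(0,6.28,25) for z in(z0,z1)])/1000
CH=lambda b:[box(-13.5,13.5,7,117,2,23),box(-b,b,-113,7,8,12)]
M=dict(lock_tray=[box(-141,141,-70,70,0,16)],hinge_tray=[box(-141,141,-70,70,0,16)],wide_chisel=CH(9),narrow_chisel=CH(5),
 screwdriver=[box(-13,13,22,102,2,27),box(-3,3,-103,22,11,18)],hex_keys=[box(-18,18,-48,48,0,30)],
 hole_saw=[cyl(25.5,0,42),cyl(6,42,82)],wood_block=[box(-22,22,-31,31,0,44)])
S=4
def mask(p,parts,q,z=0.):
    m=np.zeros((420*S,560*S),np.uint8);c,s=np.cos(q[2]),np.sin(q[2])
    for P in parts:
        X=np.c_[c*P[:,0]-s*P[:,1]+q[0],s*P[:,0]+c*P[:,1]+q[1],P[:,2]+z]
        u=np.array([px(p,x) for x in X]);h=cv2.convexHull(((u+.5)*S-.5).round().astype(np.int32));cv2.fillConvexPoly(m,h,1)
    return m>0
def fit(n,views,q0,z=0.):
    V=[(p,cv2.resize(r.astype(np.uint8),None,fx=S,fy=S,interpolation=cv2.INTER_NEAREST)>0) for p,r in views]
    f=lambda q:sum(1-(lambda m:(m&r).sum()/max(1,(m|r).sum()))(mask(p,M[n],q,z)) for p,r in V)
    q0=np.array(q0,float);d=np.array([[0,0,0],[.012,0,0],[0,.012,0],[0,0,.1]])
    for k in (1,.4):
        r=minimize(f,q0,method="Nelder-Mead",options=dict(initial_simplex=q0+d*k,maxiter=90,xatol=2e-4,fatol=1e-4));q0=r.x
    return r.x,r.fun/len(V)
def find(p,n,near=None):
    L=silhouettes(n,p)
    if near is not None: L=[s for s in L if np.hypot(*(px(p,near)-[(s["bbox"][0]+s["bbox"][2])/2,(s["bbox"][1]+s["bbox"][3])/2]))<60] if L else L
    return L[0]["region"] if L else None
E
cat > m.py <<'E'
from h import *
p=camera("top");s=camera("side");w3=camera("wrist");save(w3,"wrist0")
print("wristcam",(-w3["view"][:3,:3].T@w3["view"][:3,3]).round(3),w3["view"][2,:3].round(3),w3["K"][0,0])
Q0=dict(lock_tray=(.533,-.343,0),hinge_tray=(.493,.345,-.1),wide_chisel=(.556,-.151,-1.62),narrow_chisel=(.553,.157,-1.74),screwdriver=(.53,-.0,-1.57),hole_saw=(.61,.077,0),hex_keys=(.633,-.084,1.57),wood_block=(.442,.092,0))
for n,q in Q0.items():
    res=[]
    for nm,c in (("top",p),("side",s)):
        L=silhouettes(n,c)
        if not L: continue
        uv=px(c,(q[0],q[1],.02))
        r=min(L,key=lambda s:np.hypot(*(uv-[(s["bbox"][0]+s["bbox"][2])/2,(s["bbox"][1]+s["bbox"][3])/2])))["region"]
        a,e=fit(n,[(c,r)],q);print(n,nm,a[:2].round(4),np.degrees(a[2]).round(1),round(e,2))
E
python3 m.py
```

```text
wristcam [0.139 0.485 0.374] [ 0.261 -0.119 -0.958] 321.92244837106693
lock_tray top [ 0.5338 -0.3394] -1.8 0.02
lock_tray side [ 0.5335 -0.3377] -0.5 0.07
hinge_tray top [0.4942 0.3421] -4.5 0.03
wide_chisel top [ 0.5497 -0.1512] -98.8 0.3
wide_chisel side [ 0.5628 -0.1537] -88.9 0.61
narrow_chisel top [0.5433 0.1555] -100.7 0.64
narrow_chisel side [0.546  0.1599] -98.4 0.69
screwdriver top [ 0.5359 -0.0016] -90.2 0.83
screwdriver side [ 5.344e-01 -5.000e-04] -87.5 0.83
hole_saw top [0.6043 0.0766] 6.3 0.12
hole_saw side [0.6041 0.0784] 5.0 0.15
hex_keys top [ 0.6286 -0.0828] 87.8 0.12
hex_keys side [ 0.627  -0.0807] 91.3 0.07
wood_block top [0.4393 0.0895] -0.8 0.05
wood_block side [0.4389 0.0896] 3.4 0.06
```

>>> {"name": "drive_tool", "arguments": {
  "increments": [
    [[27,-26,9],[0,0,3.1],1],
    [[27,-26,9],[0,0,3.1],1],
    [[27,-26,9],[0,0,3.1],1],
    [[27,-26,9],[0,0,3.1],1],
    [[27,-26,9],[0,0,3.1],1],
    [[27,-26,9],[0,0,3.1],1],
    [[27,-26,9],[0,0,3],1],
    [[27,-26,9],[0,0,3],1]
  ]
}}

```text
clock: 2.62
eef_pos: [0.4235, 0.2458, 0.304]
tool_rot: [-0.003, 1.0, 0.0, 0.0]
ft_force: [1.1, 0.3, 0.3]
grip_width: 0.0855
grasp_force: 0.0
```

```bash
cat > m.py <<'E'
from h import *
import sys
from scipy.spatial.transform import Rotation as R
def meas(Q0,views=("top","wrist"),z=0.):
    cs=[(v,camera(v)) for v in views]
    o=get_obs();T=R.from_quat(o["tool_rot"]).as_matrix();print("tcp",o["eef_pos"].round(4),"close",np.degrees(np.arctan2(T[1,1],T[0,1])).round(1),"t",o["clock"])
    for n,q in Q0.items():
        V=[]
        for nm,c in cs:
            L=silhouettes(n,c)
            if not L: continue
            uv=px(c,(q[0],q[1],.02));D=lambda s:np.hypot(*(uv-[(s["bbox"][0]+s["bbox"][2])/2,(s["bbox"][1]+s["bbox"][3])/2]))
            s=min(L,key=D)
            if D(s)>70: print(n,nm,"far");continue
            b=s["bbox"];edge=b[0]<3 or b[1]<3 or b[2]>556 or b[3]>416
            a,e=fit(n,[(c,s["region"])],q,z);V.append((c,s["region"]));print(n,nm,(a[:2]*1000).round(1),np.degrees(a[2]).round(1),round(e,2),"EDGE" if edge else "")
    return cs
Q0=dict(lock_tray=(.533,-.34,-.02),hinge_tray=(.494,.342,-.08),wide_chisel=(.55,-.151,1.48),narrow_chisel=(.547,.157,1.41),screwdriver=(.53,-.0,1.6),hole_saw=(.604,.077,0),hex_keys=(.628,-.082,1.57),wood_block=(.442,.092,0))
E
python3 - <<'E'
from m import *
cs=meas({k:Q0[k] for k in ["hinge_tray","narrow_chisel","screwdriver","hole_saw","wood_block"]});save(cs[1][1],"w1")
E
```

```text
tcp [0.4264 0.2442 0.3047] close 89.8 t 2.7167
hinge_tray top [494.1 341.8] -4.4 0.29 
hinge_tray wrist [492.5 341.3] -4.7 0.05 
narrow_chisel top [549.5 154.3] 79.1 0.17 
narrow_chisel wrist [550.4 153.9] 79.5 0.13 
screwdriver top [543.6  -0.9] 93.8 0.35 
hole_saw top [605.9  76. ] 3.7 0.17 
hole_saw wrist [604.  77.] 0.0 1.0 
wood_block top [439.6  89.1] 0.1 0.08 
wood_block wrist [437.8  89.1] 2.0 0.05
```

>>> {"name": "drive_tool", "arguments": {
  "increments": [
    [[10,-10,-25],[0,0,-1.3],0.65],
    [[10,-10,-25],[0,0,-1.3],0.65],
    [[10,-10,-25],[0,0,-1.3],0.65],
    [[10,-10,-25],[0,0,-1.3],0.65],
    [[10,-10,-25],[0,0,-1.3],0.65],
    [[10,-10,-25],[0,0,-1.3],0.65],
    [[10,-10,-25],[0,0,-1.3],0.65],
    [[5,-11,-25],[0,0,-1.3],0.65]
  ]
}}

```text
clock: 3.88
eef_pos: [0.4985, 0.1665, 0.1023]
tool_rot: [0.089, 0.996, 0.0, 0.001]
ft_force: [0.5, 0.2, -0.0]
grip_width: 0.0556
grasp_force: 0.0
```

Run:
```python
from m import *
cs=meas({k:Q0[k] for k in ["narrow_chisel"]},("wrist",));save(cs[0][1],"w2")
```

```text
tcp [0.4955 0.1635 0.097 ] close 79.6 t 3.9333
narrow_chisel wrist [549.2 154.3] 79.4 0.16
```

View pics/w2.png

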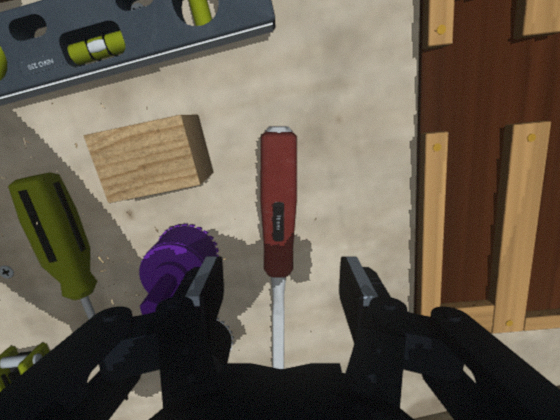

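The dark red handle (x~279, y 130–275) is centred between the fingers. The purple saw is clear to the left. I'll go down next.

>>> {"name": "drive_tool", "arguments": {
  "increments": [
    [[1,-1,-25],[0,0,0],0.65],
    [[1,-1,-25],[0,0,0],0.65],
    [[0,0,-25],[0,0,0],0.65],
    [[0,0,-15],[0,0,0],0.65],
    [[0,0,0],[0,0,0],0.65]
  ]
}}

```text
clock: 4.4
eef_pos: [0.4971, 0.1645, 0.0112]
tool_rot: [0.088, 0.996, -0.001, -0.002]
ft_force: [0.0, 0.2, -0.7]
grip_width: 0.0551
grasp_force: 0.0
```

>>> {"name": "drive_tool", "arguments": {
  "increments": [
    [[3,-1,-9],[0,0,0],0.65],
    [[0,0,0],[0,0,0],0.65],
    [[0,0,0],[0,0,0],0],
    [[0,0,0],[0,0,0],0],
    [[0,0,0],[0,0,0],0],
    [[0,0,0],[0,0,0],0],
    [[0,0,0],[0,0,0],0],
    [[0,0,0],[0,0,0],0]
  ]
}}

```text
clock: 5.07
eef_pos: [0.5035, 0.1638, 0.0059]
tool_rot: [0.089, 0.996, 0.001, 0.001]
ft_force: [-1.7, -0.3, 5.6]
grip_width: 0.024
grasp_force: 59.2
```

>>> {"name": "drive_tool", "arguments": {
  "increments": [
    [[0,0,10],[0,0,0],0],
    [[0,0,25],[0,0,0],0],
    [[0,0,35],[0,0,0],0],
    [[0,0,35],[0,0,0],0],
    [[0,0,30],[0,0,0],0],
    [[0,-25,25],[0,0,1],0],
    [[-1,-34,0],[0,0,1],0],
    [[-1,-34,0],[0,0,1],0]
  ]
}}

```text
clock: 5.73
eef_pos: [0.5018, 0.0702, 0.1672]
tool_rot: [0.061, 0.998, 0.0, 0.003]
ft_force: [0.7, -0.1, -2.3]
grip_width: 0.0241
grasp_force: 59.5
```

>>> {"name": "drive_tool", "arguments": {
  "increments": [
    [[-2,-34,0],[0,0,1],0],
    [[-2,-34,0],[0,0,1],0],
    [[-2,-34,0],[0,0,1],0],
    [[-2,-34,0],[0,0,1],0],
    [[-2,-34,0],[0,0,1],0],
    [[-2,-34,0],[0,0,0.8],0],
    [[-2,-34,0],[0,0,0],0],
    [[-2,-34,0],[0,0,0],0]
  ]
}}

```text
clock: 6.4
eef_pos: [0.4837, -0.2031, 0.1647]
tool_rot: [0.012, 1.0, 0.0, -0.0]
ft_force: [0.4, 0.0, -1.9]
grip_width: 0.0239
grasp_force: 59.5
```

Run:
```python
from m import *
cs=meas({k:Q0[k] for k in ["lock_tray","wide_chisel","hex_keys","screwdriver"]},("wrist","top"));save(cs[0][1],"w3")
o=get_obs();print(o["grip_width"],o["grasp_force"])
```

```text
tcp [ 0.4838 -0.2063  0.1646] close 88.2 t 6.5
lock_tray wrist [ 531.3 -340.3] -1.4 0.19 
wide_chisel wrist [ 551.6 -154. ] 79.7 0.37 
wide_chisel top [ 556.8 -152.4] 80.1 0.2 
hex_keys wrist [617.7 -68.7] 115.1 0.79 
hex_keys top [627.2 -82.3] 87.2 0.14 
screwdriver wrist [539.1  -4.1] 91.3 0.18 
screwdriver top [542.5  -4.1] 90.9 0.29 
0.023817555878997584 59.65879074035911
```

View pics/w3.png

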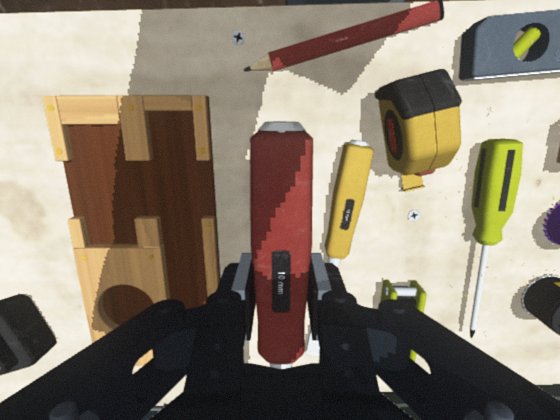

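The chisel is held straight. The near corners of the lock tray are at (45,97) and (208,96), and its left batten runs along the tray edge.

Run:
```python
from m import *
p=camera("wrist")
a=w(p,(45,97),.016);b=w(p,(208.5,96),.016);print(a,b,np.linalg.norm(a-b))
for y in(-1.4,-1.8):
    r=np.radians(y);X=np.array([np.cos(r),np.sin(r)]);print((a[:2]+b[:2])/2+.141*X)
d=b-a;print(np.degrees(np.arctan2(-d[0],d[1])))
# pocket floor left edge line at z16: batten inner edge
q=(.5325,-.340,np.radians(-1.6));im=p["image"].copy()
print(px(p,(.5335-.141-.001,-.34+.07+.004,.016)))
```

```text
[ 0.39222742 -0.40045471  0.016     ] [ 0.39449866 -0.26063069  0.016     ] 0.1398424678231718
[ 0.53432095 -0.33398764]
[ 0.53429347 -0.33497162]
-0.9306044162550889
[201.9012967   92.41655366]
```

>>> {"name": "drive_tool", "arguments": {
  "increments": [
    [[0,-25,0],[0,0,0],0],
    [[0,-25,0],[0,0,0],0],
    [[0,-25,0],[0,0,0],0],
    [[2,-19,0],[0,0,0],0],
    [[0,0,0],[0,0,0],0],
    [[0,0,0],[0,0,0],0]
  ]
}}

```text
clock: 7.45
eef_pos: [0.4865, -0.2959, 0.164]
tool_rot: [0.013, 1.0, 0.0, -0.0]
ft_force: [-0.1, -0.2, -2.0]
grip_width: 0.0241
grasp_force: 59.8
```

Run:
```python
from m import *
p=camera("wrist");save(p,"w4");o=get_obs();print(o["eef_pos"])
im=p["image"].copy()
# overlay expected tray
def ov(q,col):
    c,s=np.cos(q[2]),np.sin(q[2])
    for (x0,x1,y0,y1,z) in [(-141,141,-70,70,16),(-128,128,16,58,16),(-117,0,-58,-6,16)]:
        P=np.array([[x0,y0],[x1,y0],[x1,y1],[x0,y1]])/1000
        u=[px(p,(q[0]+c*a-s*b,q[1]+s*a+c*b,z/1000)) for a,b in P]
        cv2.polylines(im,[np.round(u).astype(int)],True,col,1)
ov((.5338,-.3394,np.radians(-1.8)),(0,255,0));ov((.5343,-.3335,np.radians(-1.)),(0,0,255))
cv2.imwrite("pics/w4o.png",cv2.resize(im[:300,:420,::-1],(800,571)))
```

```text
[ 0.48641254 -0.2950543   0.16401911]
```

View pics/w4o.png

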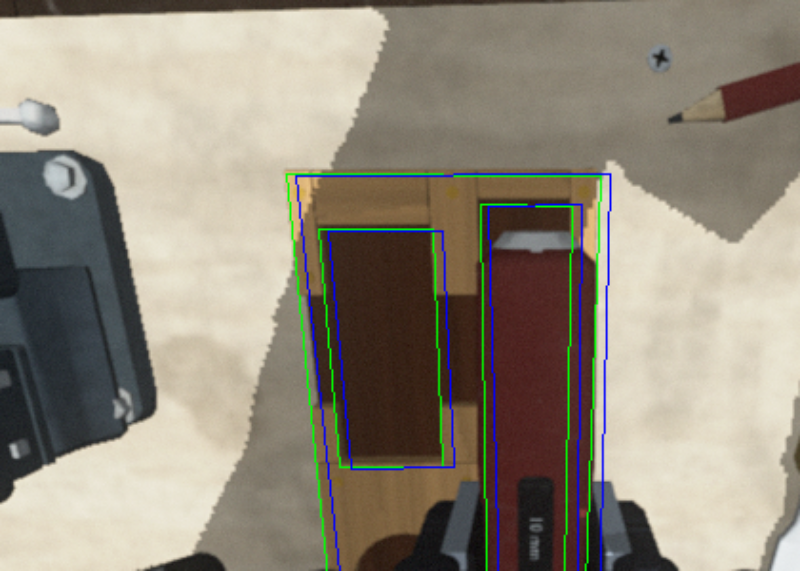

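Run:
```python
from m import *
p=camera("wrist");o=get_obs();t=o["eef_pos"]
e=w(p,(537/1.905,232/1.905),t[2]+.007);print(e-t)
b=[w(p,(u/1.905,v/1.905),t[2]+.007)-t for u,v in [(489,260),(595,265),(489,470),(590,470)]];print(np.round(b,4))
```

```text
[-0.07097617  0.00141122  0.007     ]
[[-0.0654 -0.0091  0.007 ]
 [-0.0638  0.0138  0.007 ]
 [-0.0163 -0.0113  0.007 ]
 [-0.0157  0.0128  0.007 ]]
```

The green outline (the top-camera fit) matches the tray. I take the tray as (533, -340, -1.6°). Next I lower the narrow chisel.

>>> {"name": "drive_tool", "arguments": {
  "increments": [
    [[0,-6,-25],[0,0,0],0],
    [[0,0,-30],[0,0,0],0],
    [[0,0,-30],[0,0,0],0],
    [[0,0,-30],[0,0,0],0],
    [[0,0,-18],[0,0,0],0],
    [[0,0,-5],[0,0,0],0],
    [[0,0,-5],[0,0,0],0],
    [[0,0,0],[0,0,0],0]
  ]
}}

```text
clock: 8.22
eef_pos: [0.4869, -0.301, 0.0214]
tool_rot: [0.012, 1.0, 0.0, -0.0]
ft_force: [-0.1, -0.3, -1.7]
grip_width: 0.0239
grasp_force: 59.8
```

>>> {"name": "drive_tool", "arguments": {
  "increments": [
    [[0,0,-4],[0,0,0],0],
    [[0,0,-3],[0,0,0],0],
    [[0,0,-2],[0,0,0],0],
    [[0,0,0],[0,0,0],0]
  ]
}}

```text
clock: 8.55
eef_pos: [0.4867, -0.3017, 0.0126]
tool_rot: [0.012, 1.0, -0.0, 0.0]
ft_force: [-0.6, 0.1, -2.7]
grip_width: 0.0241
grasp_force: 59.8
```

>>> {"name": "drive_tool", "arguments": {
  "increments": [
    [[0,0,-2],[0,0,0],0],
    [[0,0,-1],[0,0,0],0],
    [[0,0,0],[0,0,0],0]
  ]
}}

```text
clock: 8.8
eef_pos: [0.4869, -0.302, 0.0119]
tool_rot: [0.012, 1.0, -0.0, 0.001]
ft_force: [-3.4, 2.8, 11.9]
grip_width: 0.0238
grasp_force: 61.2
```

>>> {"name": "drive_tool", "arguments": {
  "increments": [
    [[0,0,0],[0,0,0],0.6],
    [[0,0,0],[0,0,0],0.6],
    [[0,0,0],[0,0,0],0.6],
    [[0,0,0],[0,0,0],0.6],
    [[0,0,20],[0,0,0],0.6],
    [[0,0,30],[0,0,0],0.65],
    [[0,0,40],[0,0,0],0.65],
    [[0,20,40],[0,0,0],0.65]
  ]
}}

```text
clock: 9.47
eef_pos: [0.4862, -0.2851, 0.1373]
tool_rot: [0.014, 1.0, -0.001, -0.0]
ft_force: [1.3, -0.9, 0.1]
grip_width: 0.0553
grasp_force: 0.0
```

```bash
cat >> m.py <<'E'
def tray_ov(p,q,n,f,zoom,crop):
    im=p["image"].copy();c,s=np.cos(q[2]),np.sin(q[2])
    for (x0,x1,y0,y1) in [(-141,141,-70,70),(-128,128,16,58)]+([(-117,0,-58,-6)] if n=="lock" else [(-113,113,-54,-10)]):
        u=[px(p,(q[0]+c*a-s*b,q[1]+s*a+c*b,.016)) for a,b in np.array([[x0,y0],[x1,y0],[x1,y1],[x0,y1]])/1000]
        cv2.polylines(im,[np.round(u).astype(int)],True,(0,255,0),1)
    x,y,X,Y=crop;cv2.imwrite(f"pics/{f}.png",cv2.resize(im[y:Y,x:X,::-1],None,fx=zoom,fy=zoom,interpolation=cv2.INTER_CUBIC))
E
python3 - <<'E'
from m import *
cs=meas({"narrow_chisel":(.534,-.303,1.54)},("wrist","top"),.006)
tray_ov(cs[0][1],(.5328,-.340,-.028),"lock","w5",1.4,(0,0,560,420))
E
```

```text
tcp [ 0.4905 -0.2838  0.1436] close 88.7 t 9.5667
narrow_chisel wrist [ 533.3 -304. ] 88.3 0.12 
narrow_chisel top [ 535.  -303.6] 88.7 0.37
```

View pics/w5.png

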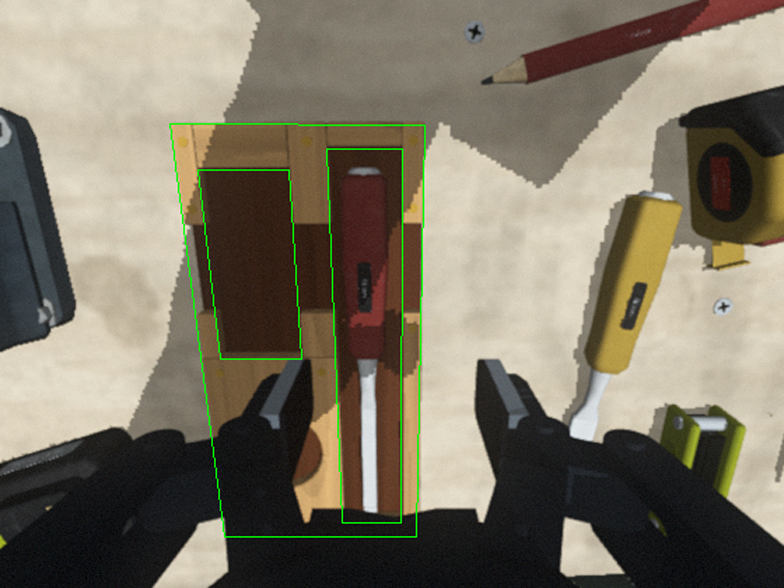

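The narrow chisel is seated in its pocket (butt ~(362,170), blade inside the green pocket line). Next is the wide chisel with the ochre handle.

>>> {"name": "drive_tool", "arguments": {
  "increments": [
    [[3,23,0],[0,0,-1.4],0.65],
    [[3,23,0],[0,0,-1.4],0.65],
    [[2,23,-8],[0,0,-1.4],0.65],
    [[2,23,-8],[0,0,-1.4],0.65],
    [[2,23,-8],[0,0,-1.4],0.65],
    [[2,22,-6],[0,0,-1.4],0.65],
    [[0,0,0],[0,0,0],0.65],
    [[0,0,0],[0,0,0],0.65]
  ]
}}

```text
clock: 10.33
eef_pos: [0.4989, -0.1449, 0.1042]
tool_rot: [0.084, 0.996, 0.0, -0.002]
ft_force: [-0.9, -0.4, 0.1]
grip_width: 0.0557
grasp_force: 0.0
```

Run:
```python
from m import *
cs=meas({"wide_chisel":(.552,-.154,1.39)},("wrist",));save(cs[0][1],"w6")
```

```text
tcp [ 0.4995 -0.1458  0.1049] close 80.3 t 10.3833
wide_chisel wrist [ 549.7 -152. ] 80.5 0.18
```

View pics/w6.png

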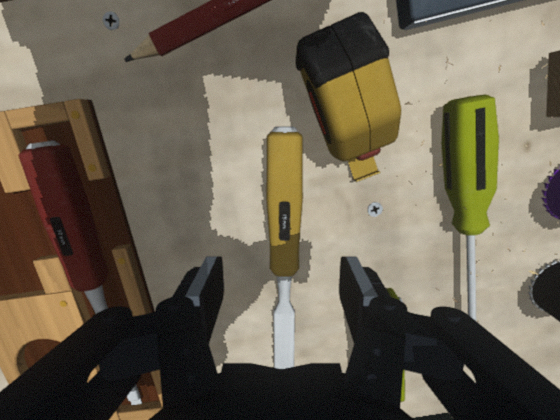

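>>> {"name": "drive_tool", "arguments": {
  "increments": [
    [[4,1,-25],[0,0,0],0.65],
    [[0,1,-25],[0,0,0],0.65],
    [[0,0,-25],[0,0,0],0.65],
    [[0,0,-15],[0,0,0],0.65],
    [[0,0,-10],[0,0,0],0.65],
    [[0,0,0],[0,0,0],0.65],
    [[0,0,0],[0,0,0],0.65]
  ]
}}

```text
clock: 11.02
eef_pos: [0.5044, -0.1448, 0.0065]
tool_rot: [0.086, 0.996, -0.0, -0.0]
ft_force: [0.2, -0.7, 0.2]
grip_width: 0.0555
grasp_force: 0.0
```

>>> {"name": "drive_tool", "arguments": {
  "increments": [
    [[0,0,0],[0,0,0],0],
    [[0,0,0],[0,0,0],0],
    [[0,0,0],[0,0,0],0],
    [[0,0,0],[0,0,0],0],
    [[0,0,0],[0,0,0],0],
    [[0,0,0],[0,0,0],0],
    [[0,0,0],[0,0,0],0]
  ]
}}

```text
clock: 11.6
eef_pos: [0.5058, -0.1444, 0.0082]
tool_rot: [0.085, 0.996, -0.0, 0.002]
ft_force: [-1.8, 0.3, 6.4]
grip_width: 0.0234
grasp_force: 59.2
```

>>> {"name": "drive_tool", "arguments": {
  "increments": [
    [[0,0,10],[0,0,0],0],
    [[0,0,25],[0,0,0],0],
    [[0,0,35],[0,0,0],0],
    [[0,0,35],[0,0,0],0],
    [[0,0,30],[0,0,0],0],
    [[0,25,25],[0,0,1],0],
    [[-2,34,0],[0,0,1],0],
    [[-3,35,0],[0,0,1],0]
  ]
}}

```text
clock: 12.27
eef_pos: [0.501, -0.0498, 0.1695]
tool_rot: [0.06, 0.998, -0.0, 0.003]
ft_force: [0.6, -0.1, -2.1]
grip_width: 0.0234
grasp_force: 59.5
```

>>> {"name": "drive_tool", "arguments": {
  "increments": [
    [[-4,36,0],[0,0,1],0],
    [[-4,36,0],[0,0,0.9],0],
    [[-4,36,0],[0,0,0],0],
    [[-4,36,0],[0,0,0],0],
    [[-4,36,0],[0,0,0],0],
    [[-4,36,0],[0,0,0],0],
    [[-5,36,0],[0,0,0],0],
    [[-5,36,0],[0,0,0],0]
  ]
}}

```text
clock: 12.93
eef_pos: [0.4645, 0.2396, 0.167]
tool_rot: [0.043, 0.999, -0.0, -0.0]
ft_force: [0.3, -0.2, -2.8]
grip_width: 0.0236
grasp_force: 59.5
```

>>> {"name": "drive_tool", "arguments": {
  "increments": [
    [[-5,36,0],[0,0,0],0],
    [[-5,36,0],[0,0,0],0],
    [[-5,36,0],[0,0,0],0],
    [[-4,30,0],[0,0,0],0],
    [[0,5,0],[0,0,0],0],
    [[0,0,0],[0,0,0],0],
    [[0,0,0],[0,0,0],0]
  ]
}}

```text
clock: 13.52
eef_pos: [0.446, 0.3805, 0.1664]
tool_rot: [0.042, 0.999, -0.001, -0.0]
ft_force: [-0.1, 0.2, -1.8]
grip_width: 0.0237
grasp_force: 59.6
```

Run:
```python
from m import *
cs=meas({},("wrist",))
tray_ov(cs[0][1],(.493,.3415,np.radians(-4.6)),"hinge","w7",1.9,(130,50,550,350))
```

```text
tcp [0.4463 0.3798 0.1665] close 85.1 t 13.5667
```

View pics/w7.png

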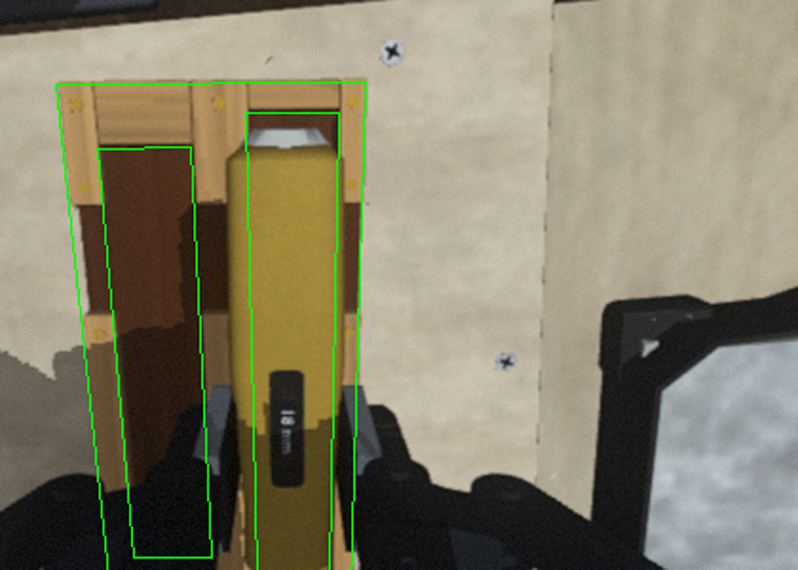

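The hinge tray overlay fits. The ochre chisel is over its pocket, lined up and slightly towards the robot. I'll correct by (+4,+2) and lower.

>>> {"name": "drive_tool", "arguments": {
  "increments": [
    [[4,2,-25],[0,0,0],0],
    [[0,0,-30],[0,0,0],0],
    [[0,0,-30],[0,0,0],0],
    [[0,0,-30],[0,0,0],0],
    [[0,0,-18],[0,0,0],0],
    [[0,0,-8],[0,0,0],0],
    [[0,0,0],[0,0,0],0],
    [[0,0,0],[0,0,0],0]
  ]
}}

```text
clock: 14.23
eef_pos: [0.4512, 0.3822, 0.0263]
tool_rot: [0.043, 0.999, 0.0, 0.0]
ft_force: [1.1, 0.5, -0.5]
grip_width: 0.0235
grasp_force: 59.6
```

>>> {"name": "drive_tool", "arguments": {
  "increments": [
    [[0,0,-4],[0,0,0],0],
    [[0,0,-3],[0,0,0],0],
    [[0,0,-2],[0,0,0],0],
    [[0,0,-1],[0,0,0],0],
    [[0,0,0],[0,0,0],0]
  ]
}}

```text
clock: 14.65
eef_pos: [0.4505, 0.3831, 0.0157]
tool_rot: [0.043, 0.999, 0.0, 0.0]
ft_force: [-0.7, -0.2, -2.2]
grip_width: 0.0239
grasp_force: 59.6
```

>>> {"name": "drive_tool", "arguments": {
  "increments": [
    [[0,0,-2],[0,0,0],0],
    [[0,0,-1],[0,0,0],0],
    [[0,0,0],[0,0,0],0]
  ]
}}

```text
clock: 14.9
eef_pos: [0.4508, 0.3834, 0.0142]
tool_rot: [0.043, 0.999, 0.001, 0.001]
ft_force: [-1.8, -2.1, 6.6]
grip_width: 0.0239
grasp_force: 60.6
```

>>> {"name": "drive_tool", "arguments": {
  "increments": [
    [[0,0,0],[0,0,0],0.6],
    [[0,0,0],[0,0,0],0.6],
    [[0,0,0],[0,0,0],0.6],
    [[0,0,0],[0,0,0],0.6],
    [[0,0,20],[0,0,0],0.6],
    [[0,0,30],[0,0,0],0.65],
    [[0,0,40],[0,0,0],0.65],
    [[0,-20,40],[0,0,0],0.65]
  ]
}}

```text
clock: 15.57
eef_pos: [0.4502, 0.3664, 0.1406]
tool_rot: [0.041, 0.999, 0.001, -0.0]
ft_force: [0.9, 0.2, 0.0]
grip_width: 0.0556
grasp_force: 0.0
```

Run:
```python
from m import *
cs=meas({"wide_chisel":(.495,.378,1.49)},("wrist",),.006)
cs=meas({"hole_saw":Q0["hole_saw"],"screwdriver":(.54,-.004,1.58)},("top","side"))
```

```text
tcp [0.4537 0.3645 0.1496] close 85.1 t 15.6167
wide_chisel wrist [497.8 378.9] 86.0 0.17 
tcp [0.4515 0.3647 0.1415] close 85.1 t 15.7667
hole_saw top [605.   77.2] 5.0 0.1 
hole_saw side [603.6  79.7] -1.0 0.1 
screwdriver top [540.8  -4.5] 90.5 0.2 
screwdriver side [536.6  -1.3] 90.5 0.44
```

>>> {"name": "drive_tool", "arguments": {
  "increments": [
    [[18,-35,0],[0,0,1],0.65],
    [[19,-36,0],[0,0,1],0.65],
    [[19,-36,0],[0,0,1],0.65],
    [[19,-36,0],[0,0,1],0.65],
    [[19,-36,0],[0,0,1],0.65],
    [[19,-36,0],[0,0,0],0.65],
    [[19,-36,-10],[0,0,0],0.5],
    [[19,-36,-10],[0,0,0],0.5]
  ]
}}

```text
clock: 16.63
eef_pos: [0.6018, 0.0762, 0.1188]
tool_rot: [-0.001, 1.0, 0.0, -0.0]
ft_force: [0.3, -0.3, 0.0]
grip_width: 0.0427
grasp_force: 0.0
```

>>> {"name": "drive_tool", "arguments": {
  "increments": [
    [[0,0,0],[0,0,0],0.5],
    [[0,0,0],[0,0,0],0.5]
  ]
}}

```text
clock: 16.8
eef_pos: [0.6006, 0.0754, 0.1171]
tool_rot: [0.001, 1.0, -0.0, -0.002]
ft_force: [0.7, 0.3, 0.5]
grip_width: 0.0427
grasp_force: 0.0
```

Run:
```python
from m import *
cs=meas({},("wrist",));p=cs[0][1];save(p,"w8")
for s in silhouettes("hole_saw",p): print(s["conf"],s["bbox"])
print(px(p,(.604,.078,.082)),px(p,(.604,.078,.042)))
```

```text
tcp [0.6004 0.077  0.1179] close 90.0 t 16.85
0.94 [252.7, 180.8, 315.2, 256.6]
0.78 [256.8, 61.6, 331.5, 140.9]
0.39 [499.4, 28.1, 559.5, 246.1]
[285.80377625 249.22734595] [285.04926197 227.05716922]
```

View pics/w8.png

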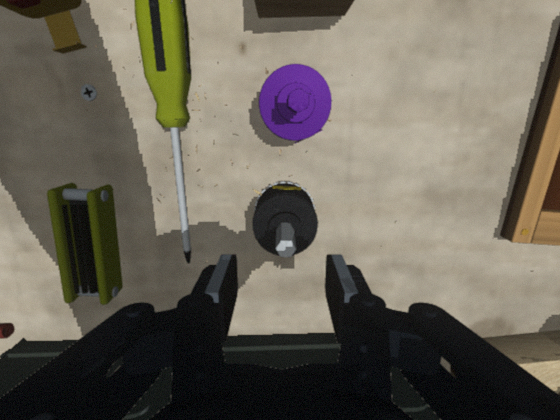

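The shank top is at (285,244). It sits between the fingers, about (601,78). I'll descend onto the shank.

>>> {"name": "drive_tool", "arguments": {
  "increments": [
    [[1,1,-20],[0,0,0],0.5],
    [[0,0,-20],[0,0,0],0.5],
    [[0,0,-20],[0,0,0],0.5],
    [[0,0,-8],[0,0,0],0.5],
    [[0,0,0],[0,0,0],0.5],
    [[0,0,0],[0,0,0],0.5]
  ]
}}

```text
clock: 17.4
eef_pos: [0.6019, 0.08, 0.0521]
tool_rot: [-0.002, 1.0, -0.0, -0.0]
ft_force: [0.2, 0.4, 0.1]
grip_width: 0.0425
grasp_force: 0.0
```

>>> {"name": "drive_tool", "arguments": {
  "increments": [
    [[0,0,0],[0,0,0],0],
    [[0,0,0],[0,0,0],0],
    [[0,0,0],[0,0,0],0],
    [[0,0,0],[0,0,0],0],
    [[0,0,0],[0,0,0],0],
    [[0,0,0],[0,0,0],0],
    [[0,0,0],[0,0,0],0]
  ]
}}

```text
clock: 17.98
eef_pos: [0.6033, 0.0791, 0.0535]
tool_rot: [-0.001, 1.0, 0.0, 0.001]
ft_force: [-0.4, 1.0, 5.7]
grip_width: 0.0097
grasp_force: 58.8
```

>>> {"name": "drive_tool", "arguments": {
  "increments": [
    [[0,0,10],[0,0,0],0],
    [[0,0,20],[0,0,0],0],
    [[0,0,25],[0,0,0],0],
    [[0,-15,10],[0,0,0],0],
    [[0,-30,0],[0,0,0],0],
    [[0,-35,0],[0,0,0],0],
    [[0,-35,0],[0,0,0],0],
    [[0,-35,0],[0,0,0],0]
  ]
}}

```text
clock: 18.65
eef_pos: [0.6016, -0.0734, 0.1169]
tool_rot: [-0.001, 1.0, -0.0, -0.0]
ft_force: [-0.1, 0.5, -1.8]
grip_width: 0.01
grasp_force: 58.6
```

>>> {"name": "drive_tool", "arguments": {
  "increments": [
    [[0,-35,0],[0,0,0],0],
    [[0,-35,0],[0,0,0],0],
    [[0,-35,0],[0,0,0],0],
    [[0,-35,0],[0,0,0],0],
    [[0,-35,0],[0,0,0],0],
    [[0,-35,0],[0,0,0],0],
    [[0,-35,0],[0,0,0],0],
    [[0,-20,0],[0,0,0],0]
  ]
}}

```text
clock: 19.32
eef_pos: [0.6004, -0.3413, 0.1164]
tool_rot: [0.001, 1.0, -0.001, -0.001]
ft_force: [0.3, -0.4, -1.2]
grip_width: 0.0096
grasp_force: 58.6
```

>>> {"name": "drive_tool", "arguments": {
  "increments": [
    [[0,-20,0],[0,0,0],0],
    [[0,-13,0],[0,0,0],0],
    [[0,0,0],[0,0,0],0],
    [[0,0,0],[0,0,0],0]
  ]
}}

```text
clock: 19.65
eef_pos: [0.6011, -0.3702, 0.1161]
tool_rot: [0.0, 1.0, 0.0, -0.001]
ft_force: [0.2, 0.5, -1.2]
grip_width: 0.0098
grasp_force: 58.6
```

Run:
```python
from m import *
cs=meas({},("wrist","side"));p=cs[0][1]
tray_ov(p,(.5328,-.340,-.028),"lock","w9",1.4,(0,0,560,420))
o=get_obs();t=o["eef_pos"];print(o["grip_width"],o["grasp_force"])
for n,c in cs:
    L=silhouettes("hole_saw",c)
    for s in L:
        a,e=fit("hole_saw",[(c,s["region"])],(t[0],t[1],0),t[2]-.0535);print(n,s["conf"],s["bbox"],a.round(4),round(e,2))
c=cs[1][1];d=c["image"][110:230,200:360,::-1];cv2.imwrite("pics/s9.png",cv2.resize(d,None,fx=5,fy=5,interpolation=cv2.INTER_CUBIC))
```

```text
tcp [ 0.6018 -0.3685  0.1166] close 90.1 t 19.75
0.009628619072340514 58.64064574241638
wrist 0.69 [237.7, 195.6, 325.0, 320.0] [ 0.6011 -0.3711  0.0364] 0.35
side 0.77 [254.6, 130.0, 267.3, 145.2] [ 0.6024 -0.3686  0.1168] 0.22
side 0.62 [283.0, 208.1, 304.5, 244.7] [ 0.6018 -0.3685  0.    ] 1.0
side 0.24 [286.2, 207.7, 322.3, 220.4] [ 0.6018 -0.3685  0.    ] 1.0
```

View pics/w9.png

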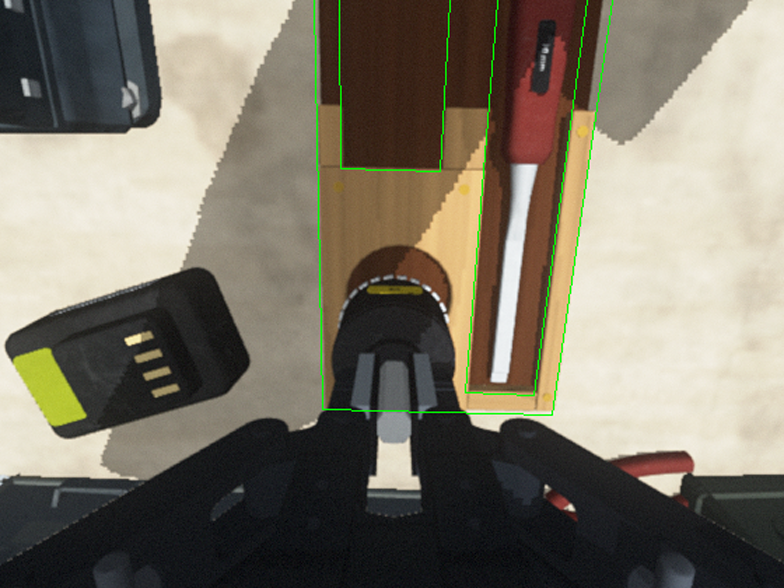

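Run:
```python
from m import *
p=camera("wrist");t=get_obs()["eef_pos"];print(t)
a=w(p,(399/1.4,246/1.4),.016);print("pocket",a+[.03,0,0]); print("L/R rim",w(p,(346/1.4,285/1.4),.016),w(p,(454/1.4,285/1.4),.016))
b=w(p,(396/1.4,276.5/1.4),t[2]-.0535);print("saw",b+[.0255,0,0])
print("teeth L/R",w(p,(342/1.4,318/1.4),t[2]-.0535),w(p,(449/1.4,318/1.4),t[2]-.0535))
for q in[(.6025,-.369,.016)]: print(px(p,(.6025-.03,-.369,.016))*1.4)
```

```text
[ 0.60249087 -0.36796428  0.11710886]
pocket [ 0.60349944 -0.3651862   0.016     ]
L/R rim [ 0.59574373 -0.39478204  0.016     ] [ 0.59553075 -0.3341524   0.016     ]
saw [ 0.60404653 -0.36707163  0.06360886]
teeth L/R [ 0.59840212 -0.39190805  0.06360886] [ 0.59822896 -0.34249087  0.06360886]
[392.03723019 244.16794239]
```

>>> {"name": "drive_tool", "arguments": {
  "increments": [
    [[0,2,-15],[0,0,0],0],
    [[0,0,-20],[0,0,0],0],
    [[0,0,-7],[0,0,0],0],
    [[0,0,0],[0,0,0],0],
    [[0,0,0],[0,0,0],0]
  ]
}}

```text
clock: 20.32
eef_pos: [0.6022, -0.3665, 0.0747]
tool_rot: [-0.001, 1.0, 0.0, -0.001]
ft_force: [0.3, -0.1, -0.6]
grip_width: 0.0098
grasp_force: 58.6
```

Run:
```python
from m import *
p=camera("wrist");print(get_obs()["eef_pos"])
cv2.imwrite("pics/w10.png",cv2.resize(p["image"][150:330,170:410,::-1],None,fx=3.3,fy=3.3,interpolation=cv2.INTER_CUBIC))
```

```text
[ 0.60278574 -0.36702875  0.07572796]
```

View pics/w10.png

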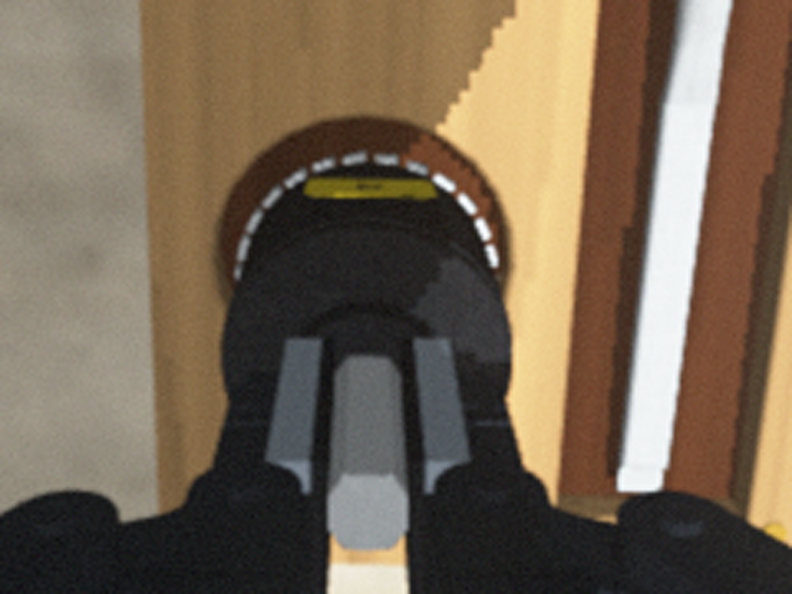

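The teeth (columns 238–496) sit centred sideways in the bore (219–510). The near gap is about 2 mm too large, so I'll shift x by -2 and lower.

>>> {"name": "drive_tool", "arguments": {
  "increments": [
    [[-2,0,0],[0,0,0],0],
    [[0,0,-4],[0,0,0],0],
    [[0,0,-4],[0,0,0],0],
    [[0,0,0],[0,0,0],0],
    [[0,0,0],[0,0,0],0]
  ]
}}

```text
clock: 20.78
eef_pos: [0.5999, -0.3671, 0.0666]
tool_rot: [-0.001, 1.0, 0.0, -0.0]
ft_force: [-0.1, -0.0, -1.5]
grip_width: 0.0098
grasp_force: 58.6
```

>>> {"name": "drive_tool", "arguments": {
  "increments": [
    [[0,0,-3],[0,0,0],0],
    [[0,0,-2],[0,0,0],0],
    [[0,0,0],[0,0,0],0]
  ]
}}

```text
clock: 21.03
eef_pos: [0.5999, -0.367, 0.0612]
tool_rot: [-0.001, 1.0, 0.0, -0.0]
ft_force: [0.2, -0.1, -1.9]
grip_width: 0.0098
grasp_force: 58.6
```

Below the rim with no contact. Lowering to the floor and releasing.

>>> {"name": "drive_tool", "arguments": {
  "increments": [
    [[0,0,-2],[0,0,0],0],
    [[0,0,-1],[0,0,0],0],
    [[0,0,0],[0,0,0],0]
  ]
}}

```text
clock: 21.28
eef_pos: [0.6005, -0.3674, 0.0596]
tool_rot: [-0.001, 1.0, -0.0, 0.0]
ft_force: [-0.6, 0.1, 2.8]
grip_width: 0.0097
grasp_force: 59.0
```

>>> {"name": "drive_tool", "arguments": {
  "increments": [
    [[0,0,0],[0,0,0],0.4],
    [[0,0,0],[0,0,0],0.4],
    [[0,0,0],[0,0,0],0.4],
    [[0,0,15],[0,0,0],0.4],
    [[0,0,25],[0,0,0],0.5],
    [[0,0,30],[0,0,0],0.65],
    [[0,10,15],[0,0,0],0.65],
    [[0,0,0],[0,0,0],0.65]
  ]
}}

```text
clock: 21.95
eef_pos: [0.603, -0.3569, 0.1495]
tool_rot: [-0.001, 1.0, -0.002, 0.004]
ft_force: [0.7, 0.2, 1.1]
grip_width: 0.0557
grasp_force: 0.0
```

Run:
```python
from m import *
cs=meas({"hole_saw":(.601,-.367,0)},("wrist","side"),.006)
cs=meas({"hex_keys":Q0["hex_keys"]},("top","side"))
```

```text
tcp [ 0.6009 -0.3566  0.1446] close 90.2 t 22.05
hole_saw wrist [ 600.9 -368.1] 3.5 0.14 
hole_saw side [ 600.4 -377.7] 10.3 0.2 
tcp [ 0.5993 -0.3566  0.1418] close 90.1 t 22.25
hex_keys top [629.1 -82.7] 87.0 0.13 
hex_keys side [627.2 -79.3] 89.4 0.14
```

>>> {"name": "drive_tool", "arguments": {
  "increments": [
    [[3,34,0],[0,0,-1],0.8],
    [[3,34,0],[0,0,-1],0.8],
    [[3,34,0],[0,0,0],0.8],
    [[4,35,0],[0,0,0],0.8],
    [[4,35,0],[0,0,0],0.8],
    [[4,35,-10],[0,0,0],0.8],
    [[4,35,-15],[0,0,0],0.8],
    [[2,34,-15],[0,0,0],0.8]
  ]
}}

```text
clock: 23.02
eef_pos: [0.6278, -0.0796, 0.1037]
tool_rot: [0.017, 1.0, -0.0, 0.001]
ft_force: [-0.3, 0.1, -0.2]
grip_width: 0.0683
grasp_force: 0.0
```

>>> {"name": "drive_tool", "arguments": {
  "increments": [
    [[0,0,0],[0,0,0],0.8],
    [[0,0,0],[0,0,0],0.8]
  ]
}}

```text
clock: 23.18
eef_pos: [0.6261, -0.0789, 0.1021]
tool_rot: [0.015, 1.0, 0.0, -0.002]
ft_force: [-0.3, -0.4, -0.2]
grip_width: 0.0684
grasp_force: 0.0
```

Run:
```python
from m import *
cs=meas({"hex_keys":(.628,-.081,1.54)},("wrist",));save(cs[0][1],"w11")
```

```text
tcp [ 0.6269 -0.0806  0.1031] close 88.2 t 23.2333
hex_keys wrist [628.1 -83.2] 87.1 0.09
```

View pics/w11.png

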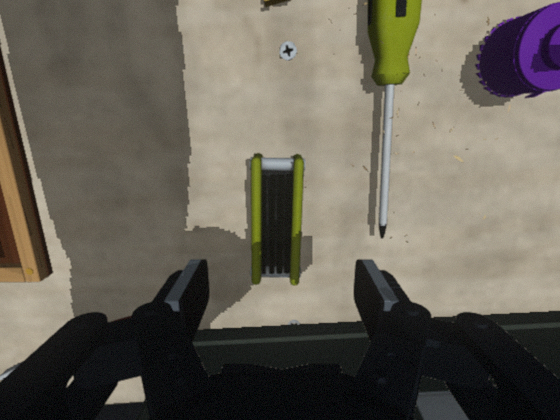

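The hex-key holder (x 252–302, y 155–283) lies between the fingers, about 2 mm to the right in the robot frame. The dark toolbox beyond it is clear.

>>> {"name": "drive_tool", "arguments": {
  "increments": [
    [[1,-2,-25],[0,0,-1],0.8],
    [[0,-1,-25],[0,0,0],0.8],
    [[0,0,-25],[0,0,0],0.8],
    [[0,0,-15],[0,0,0],0.8],
    [[0,0,-8],[0,0,0],0.8],
    [[0,0,0],[0,0,0],0.8],
    [[0,0,0],[0,0,0],0.8]
  ]
}}

```text
clock: 23.87
eef_pos: [0.6288, -0.0855, 0.0065]
tool_rot: [0.026, 1.0, -0.0, 0.0]
ft_force: [-0.3, 0.9, 0.0]
grip_width: 0.068
grasp_force: 0.0
```

>>> {"name": "drive_tool", "arguments": {
  "increments": [
    [[0,0,0],[0,0,0],0],
    [[0,0,0],[0,0,0],0],
    [[0,0,0],[0,0,0],0],
    [[0,0,0],[0,0,0],0],
    [[0,0,0],[0,0,0],0],
    [[0,0,0],[0,0,0],0],
    [[0,0,0],[0,0,0],0]
  ]
}}

```text
clock: 24.45
eef_pos: [0.6298, -0.0843, 0.0079]
tool_rot: [0.025, 1.0, -0.0, 0.002]
ft_force: [0.3, -0.8, 5.6]
grip_width: 0.035
grasp_force: 62.2
```

>>> {"name": "drive_tool", "arguments": {
  "increments": [
    [[0,0,10],[0,0,0],0],
    [[0,0,25],[0,0,0],0],
    [[0,0,35],[0,0,0],0],
    [[-5,-10,35],[0,0,0],0],
    [[-14,-25,10],[0,0,0],0],
    [[-17,-30,0],[0,0,0.5],0],
    [[-18,-33,0],[0,0,0.5],0],
    [[-18,-33,0],[0,0,0.5],0]
  ]
}}

```text
clock: 25.12
eef_pos: [0.5552, -0.2157, 0.1215]
tool_rot: [0.011, 1.0, -0.0, -0.0]
ft_force: [0.4, -0.3, -2.0]
grip_width: 0.0349
grasp_force: 61.3
```

>>> {"name": "drive_tool", "arguments": {
  "increments": [
    [[-18,-33,0],[0,0,0],0],
    [[-18,-33,0],[0,0,0],0],
    [[-18,-33,0],[0,0,0],0],
    [[-17,-31,0],[0,0,0],0],
    [[-12,-23,0],[0,0,0],0],
    [[0,0,0],[0,0,0],0],
    [[0,0,0],[0,0,0],0]
  ]
}}

```text
clock: 25.7
eef_pos: [0.4719, -0.3693, 0.1208]
tool_rot: [0.014, 1.0, 0.0, -0.0]
ft_force: [0.8, 0.2, -2.4]
grip_width: 0.0349
grasp_force: 61.1
```

Run:
```python
from m import *
cs=meas({},("wrist",));p=cs[0][1];t=get_obs()["eef_pos"];print(get_obs()["grip_width"])
tray_ov(p,(.532,-.3385,-.026),"lock","w12",1.4,(0,0,560,420))
for s in silhouettes("hex_keys",p)[:2]:
    a,e=fit("hex_keys",[(p,s["region"])],(t[0],t[1],1.54),t[2]-.008);print(s["conf"],s["bbox"],a,e)
```

```text
tcp [ 0.4726 -0.3682  0.1207] close 88.5 t 25.75
0.0352214804747214
0.56 [234.3, 169.2, 325.8, 366.6] [ 0.47079994 -0.36980733  1.54237761] 0.14345455346461844
```

View pics/w12.png

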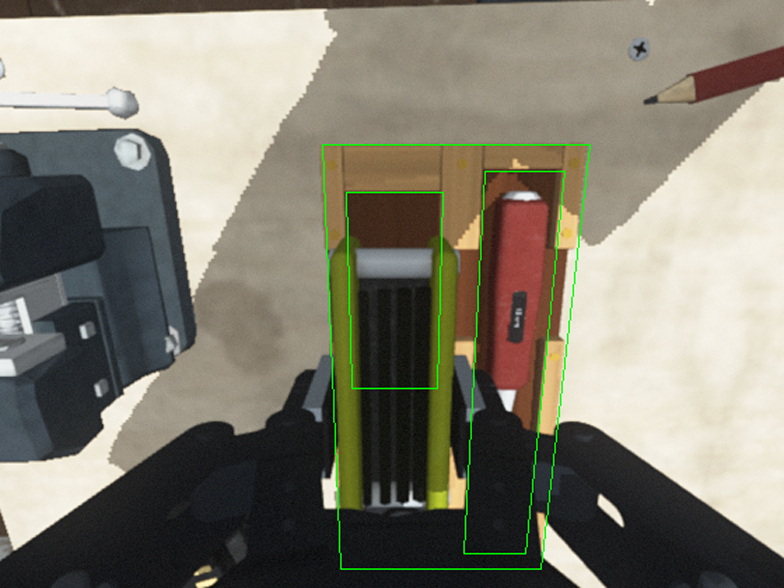

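The overlay fits. The hex-key set is centred over its pocket (x 330–458 around 394).

>>> {"name": "drive_tool", "arguments": {
  "increments": [
    [[2,0,-25],[0,0,0],0],
    [[0,0,-30],[0,0,0],0],
    [[0,0,-25],[0,0,0],0],
    [[0,0,-12],[0,0,0],0],
    [[0,0,-8],[0,0,0],0],
    [[0,0,0],[0,0,0],0],
    [[0,0,0],[0,0,0],0]
  ]
}}

```text
clock: 26.38
eef_pos: [0.476, -0.3674, 0.0212]
tool_rot: [0.011, 1.0, 0.0, 0.0]
ft_force: [0.4, 0.1, -1.2]
grip_width: 0.0346
grasp_force: 61.1
```

>>> {"name": "drive_tool", "arguments": {
  "increments": [
    [[0,0,-4],[0,0,0],0],
    [[0,0,-2],[0,0,0],0],
    [[0,0,0],[0,0,0],0]
  ]
}}

```text
clock: 26.63
eef_pos: [0.4757, -0.3684, 0.0156]
tool_rot: [0.012, 1.0, -0.0, 0.0]
ft_force: [-0.4, 0.2, -2.7]
grip_width: 0.035
grasp_force: 61.1
```

>>> {"name": "drive_tool", "arguments": {
  "increments": [
    [[0,0,-2],[0,0,0],0],
    [[0,0,-1],[0,0,0],0],
    [[0,0,0],[0,0,0],0]
  ]
}}

```text
clock: 26.88
eef_pos: [0.4759, -0.3687, 0.0139]
tool_rot: [0.012, 1.0, -0.001, 0.001]
ft_force: [-1.6, 0.8, 6.9]
grip_width: 0.0346
grasp_force: 62.1
```

>>> {"name": "drive_tool", "arguments": {
  "increments": [
    [[0,0,0],[0,0,0],0.6],
    [[0,0,0],[0,0,0],0.6],
    [[0,0,0],[0,0,0],0.6],
    [[0,0,0],[0,0,0],0.6],
    [[0,0,20],[0,0,0],0.6],
    [[0,0,30],[0,0,0],0.65],
    [[0,0,40],[0,0,0],0.65],
    [[0,20,30],[0,0,0],0.65]
  ]
}}

```text
clock: 27.55
eef_pos: [0.4758, -0.3511, 0.1341]
tool_rot: [0.014, 1.0, -0.002, 0.001]
ft_force: [2.2, -1.0, 1.1]
grip_width: 0.0555
grasp_force: 0.0
```

>>> {"name": "drive_tool", "arguments": {
  "increments": [
    [[0,0,0],[0,0,0],0.65]
  ]
}}

```text
clock: 27.63
eef_pos: [0.4789, -0.3488, 0.1394]
tool_rot: [0.012, 1.0, -0.003, 0.005]
ft_force: [0.7, -1.0, 0.2]
grip_width: 0.0551
grasp_force: 0.0
```

Run:
```python
from m import *
cs=meas({"hex_keys":(.474,-.369,1.54),"narrow_chisel":(.534,-.303,1.54)},("wrist",),.006)
cs=meas({"screwdriver":(.54,-.003,1.58)},("top",))
```

```text
tcp [ 0.4778 -0.3489  0.1364] close 88.7 t 27.6833
hex_keys wrist [ 474.3 -369.2] 88.5 0.1 
narrow_chisel wrist [ 533.3 -304.5] 88.4 0.12 
tcp [ 0.4747 -0.3479  0.131 ] close 88.6 t 27.8333
screwdriver top [541.1  -3.8] 90.9 0.26
```

>>> {"name": "drive_tool", "arguments": {
  "increments": [
    [[1,34,0],[0,0,0.6],0.65],
    [[1,35,0],[0,0,0.6],0.65],
    [[1,35,0],[0,0,0.6],0.65],
    [[1,35,0],[0,0,0.6],0.65],
    [[1,35,0],[0,0,0],0.65],
    [[1,35,0],[0,0,0],0.65],
    [[1,35,0],[0,0,0],0.65],
    [[1,35,0],[0,0,0],0.65]
  ]
}}

```text
clock: 28.55
eef_pos: [0.482, -0.0678, 0.1303]
tool_rot: [-0.008, 1.0, 0.0, -0.002]
ft_force: [0.4, 0.3, 0.4]
grip_width: 0.0556
grasp_force: 0.0
```

>>> {"name": "drive_tool", "arguments": {
  "increments": [
    [[1,35,-10],[0,0,0],0.65],
    [[1,30,-15],[0,0,0],0.65],
    [[0,0,0],[0,0,0],0.65],
    [[0,0,0],[0,0,0],0.65]
  ]
}}

```text
clock: 28.88
eef_pos: [0.4835, -0.003, 0.1047]
tool_rot: [-0.01, 1.0, -0.0, -0.003]
ft_force: [-0.4, -0.3, 0.8]
grip_width: 0.0552
grasp_force: 0.0
```

Run:
```python
from m import *
cs=meas({"screwdriver":(.54,-.003,1.58)},("wrist",));save(cs[0][1],"w13")
```

```text
tcp [ 0.4843 -0.0041  0.1055] close 91.1 t 28.9333
screwdriver wrist [539.3  -4.4] 91.1 0.18
```

View pics/w13.png

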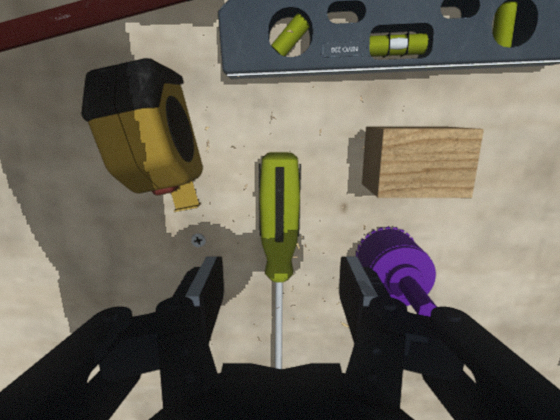

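The lime handle (x 261–300) is centred between the fingers. The tape, block and purple saw are clear.

>>> {"name": "drive_tool", "arguments": {
  "increments": [
    [[0,0,-25],[0,0,0],0.65],
    [[0,0,-25],[0,0,0],0.65],
    [[0,0,-25],[0,0,0],0.65],
    [[0,0,-15],[0,0,0],0.65],
    [[0,0,-10],[0,0,0],0.65],
    [[0,0,0],[0,0,0],0.65],
    [[0,0,0],[0,0,0],0.65]
  ]
}}

```text
clock: 29.57
eef_pos: [0.4855, -0.0052, 0.007]
tool_rot: [-0.008, 1.0, -0.0, -0.0]
ft_force: [-0.3, -0.7, -0.1]
grip_width: 0.0555
grasp_force: 0.0
```

>>> {"name": "drive_tool", "arguments": {
  "increments": [
    [[0,0,0],[0,0,0],0],
    [[0,0,0],[0,0,0],0],
    [[0,0,0],[0,0,0],0],
    [[0,0,0],[0,0,0],0],
    [[0,0,0],[0,0,0],0],
    [[0,0,0],[0,0,0],0],
    [[0,0,0],[0,0,0],0]
  ]
}}

```text
clock: 30.15
eef_pos: [0.4867, -0.0043, 0.0085]
tool_rot: [-0.009, 1.0, -0.0, 0.002]
ft_force: [-0.7, -0.6, 6.6]
grip_width: 0.0265
grasp_force: 60.4
```

>>> {"name": "drive_tool", "arguments": {
  "increments": [
    [[0,0,10],[0,0,0],0],
    [[0,0,25],[0,0,0],0],
    [[0,0,35],[0,0,0],0],
    [[0,0,35],[0,0,0],0],
    [[0,0,35],[0,0,0],0],
    [[-2,20,10],[0,0,-1],0],
    [[-4,30,0],[0,0,-1],0],
    [[-5,34,0],[0,0,-1],0]
  ]
}}

```text
clock: 30.82
eef_pos: [0.4751, 0.0799, 0.1592]
tool_rot: [0.019, 1.0, 0.0, 0.002]
ft_force: [-0.1, 0.9, -1.3]
grip_width: 0.0269
grasp_force: 59.5
```

>>> {"name": "drive_tool", "arguments": {
  "increments": [
    [[-5,34,0],[0,0,-1],0],
    [[-5,34,0],[0,0,-1],0],
    [[-5,34,0],[0,0,-0.7],0],
    [[-5,34,0],[0,0,0],0],
    [[-5,34,0],[0,0,0],0],
    [[-5,30,0],[0,0,0],0],
    [[-5,25,0],[0,0,0],0],
    [[-3,10,0],[0,0,0],0]
  ]
}}

```text
clock: 31.48
eef_pos: [0.4351, 0.318, 0.1573]
tool_rot: [0.039, 0.999, 0.001, -0.0]
ft_force: [-0.4, 0.4, -1.0]
grip_width: 0.0269
grasp_force: 59.5
```

>>> {"name": "drive_tool", "arguments": {
  "increments": [
    [[0,0,0],[0,0,0],0],
    [[0,0,0],[0,0,0],0]
  ]
}}

```text
clock: 31.65
eef_pos: [0.4358, 0.3144, 0.1569]
tool_rot: [0.04, 0.999, -0.001, -0.0]
ft_force: [-0.2, -0.1, -1.1]
grip_width: 0.0268
grasp_force: 59.5
```

Run:
```python
from m import *
cs=meas({"hinge_tray":(.4925,.3415,-.08)},("top",))
cs=meas({"wide_chisel":(.497,.379,1.49)},("wrist",),.006);p=cs[0][1];t=get_obs()["eef_pos"];print(get_obs()["grip_width"])
tray_ov(p,(.4923,.3415,-.0803),"hinge","w14",1.4,(0,0,560,420))
for s in silhouettes("screwdriver",p)[:2]:
    a,e=fit("screwdriver",[(p,s["region"])],(t[0]+.052,t[1]-.005,1.49),t[2]-.0085);print(s["conf"],s["bbox"],a,e)
```

```text
tcp [0.436  0.3137 0.157 ] close 85.3 t 31.7
hinge_tray top [494.6 341.3] -4.2 0.32 
tcp [0.4365 0.3133 0.157 ] close 85.2 t 31.8
wide_chisel wrist [495.5 380.2] 86.5 0.31 
0.026526233867405002
0.81 [244.4, 166.7, 318.8, 368.1] [0.4888661  0.30836749 1.48564435] 0.16033950017489995
```

View pics/w14.png

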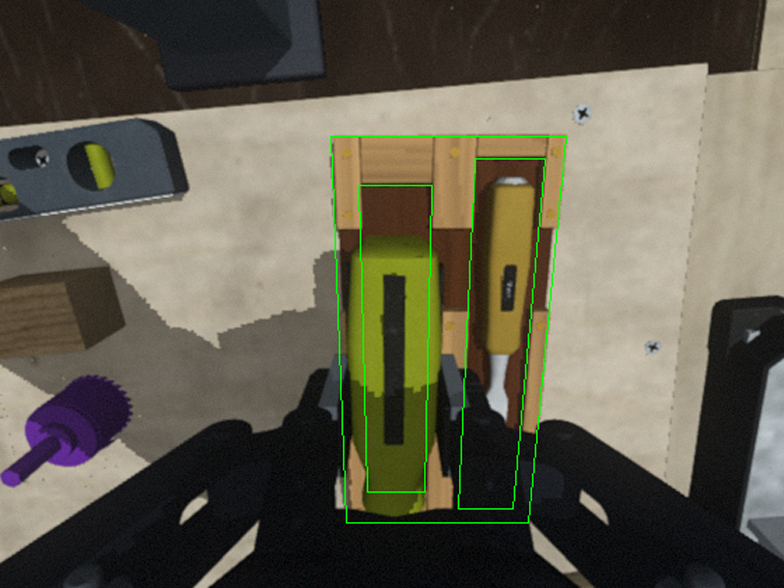

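The overlay fits and the screwdriver is lined up over its pocket. The wide chisel is seated beside it. Lowering.

>>> {"name": "drive_tool", "arguments": {
  "increments": [
    [[1,1,-25],[0,0,0],0],
    [[0,0,-30],[0,0,0],0],
    [[0,0,-30],[0,0,0],0],
    [[0,0,-30],[0,0,0],0],
    [[0,0,-15],[0,0,0],0],
    [[0,0,-6],[0,0,0],0],
    [[0,0,0],[0,0,0],0],
    [[0,0,0],[0,0,0],0]
  ]
}}

```text
clock: 32.57
eef_pos: [0.4381, 0.3157, 0.0217]
tool_rot: [0.041, 0.999, 0.0, 0.0]
ft_force: [-0.2, 0.1, -1.6]
grip_width: 0.0265
grasp_force: 59.5
```

>>> {"name": "drive_tool", "arguments": {
  "increments": [
    [[0,0,-3],[0,0,0],0],
    [[0,0,-2],[0,0,0],0],
    [[0,0,0],[0,0,0],0],
    [[0,0,0],[0,0,0],0]
  ]
}}

```text
clock: 32.9
eef_pos: [0.4377, 0.316, 0.0167]
tool_rot: [0.041, 0.999, 0.0, 0.001]
ft_force: [0.5, -0.3, -1.5]
grip_width: 0.0265
grasp_force: 59.5
```

>>> {"name": "drive_tool", "arguments": {
  "increments": [
    [[0,0,-2],[0,0,0],0],
    [[0,0,-1],[0,0,0],0],
    [[0,0,0],[0,0,0],0]
  ]
}}

```text
clock: 33.15
eef_pos: [0.4378, 0.3163, 0.0145]
tool_rot: [0.041, 0.999, 0.001, 0.001]
ft_force: [-1.8, -1.1, 8.0]
grip_width: 0.0268
grasp_force: 60.5
```

>>> {"name": "drive_tool", "arguments": {
  "increments": [
    [[0,0,0],[0,0,0],0.55],
    [[0,0,0],[0,0,0],0.55],
    [[0,0,0],[0,0,0],0.55],
    [[0,0,0],[0,0,0],0.55],
    [[0,0,20],[0,0,0],0.55],
    [[0,0,30],[0,0,0],0.55],
    [[0,0,40],[0,0,0],0.6],
    [[-30,10,40],[0,0,0],0.6]
  ]
}}

```text
clock: 33.82
eef_pos: [0.416, 0.3236, 0.1375]
tool_rot: [0.043, 0.999, 0.0, 0.002]
ft_force: [1.2, 1.0, 0.5]
grip_width: 0.0514
grasp_force: 0.0
```

>>> {"name": "drive_tool", "arguments": {
  "increments": [
    [[-30,0,30],[0,0,0],0.6],
    [[-30,0,30],[0,0,0],0.6],
    [[-30,0,20],[0,0,0],0.6],
    [[0,0,0],[0,0,0],0.6],
    [[0,0,0],[0,0,0],0.6]
  ]
}}

```text
clock: 34.23
eef_pos: [0.3235, 0.3247, 0.2163]
tool_rot: [0.04, 0.999, 0.001, 0.001]
ft_force: [0.5, 0.3, -0.6]
grip_width: 0.0512
grasp_force: 0.0
```

Run:
```python
from m import *
meas({"screwdriver":(.49,.31,1.49),"wide_chisel":(.497,.379,1.49)},("wrist","top"),.006)
cs=meas({"narrow_chisel":(.533,-.304,1.54),"hex_keys":(.474,-.369,1.54),"hole_saw":(.601,-.367,0)},("top",),.006)
meas({"wood_block":Q0["wood_block"]},("top",))
print([s["bbox"] for s in silhouettes("tape_measure",cs[0][1])])
c=cs[0][1]["image"][130:300,110:450,::-1];cv2.imwrite("pics/end.png",cv2.resize(c,(800,400),interpolation=cv2.INTER_CUBIC))
```

```text
tcp [0.324  0.3239 0.2141] close 85.3 t 34.3333
screwdriver wrist [491.5 310.5] 85.2 0.18 
screwdriver top [492.5 311.4] 84.8 0.25 
wide_chisel wrist [496.6 378.1] 85.5 0.5 
wide_chisel top [499.4 377.8] 84.7 0.23 
tcp [0.3242 0.3235 0.2134] close 85.2 t 34.5833
narrow_chisel top [ 537.1 -303.6] 88.5 0.16 
hex_keys top [ 475.2 -369.4] 91.2 0.07 
hole_saw top [ 602.3 -367.3] 6.5 0.15 
tcp [0.324  0.3237 0.2141] close 85.3 t 34.7833
wood_block top [439.4  89. ] 4.3 0.14 
[[307.6, 225.9, 327.5, 261.9]]
```

View pics/end.png

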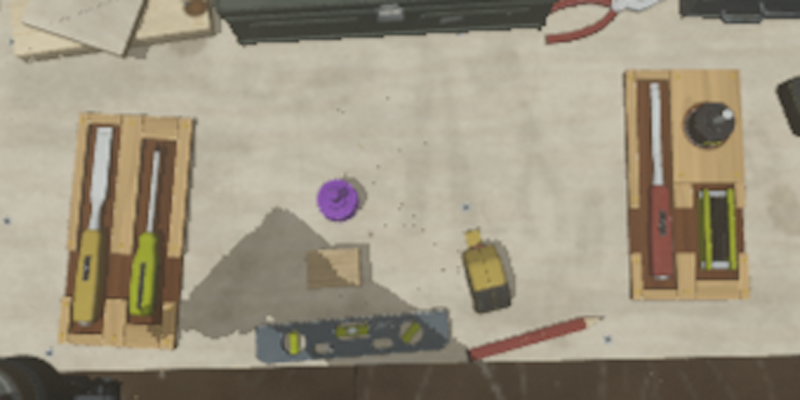

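All five tools sit inside their own pockets. The block, tape measure and purple saw are where they started.

```bash
python3 -c "
from workcell import job_done
print(job_done())"
```

```text
the job is handed in; nothing more can be done
None
```

I handed the job in at about 35 s on the robot's clock: the final top picture shows all five tools in their own pockets and the block and tape measure unmoved, but the hand-in returned no verdict.

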